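# Hang a parts bin back on the louvred panel

## Robot

A 6-joint arm with a two-finger parallel gripper is mounted at the origin on the work surface. World frame = base frame: x ahead of the robot, y to its left, z up, the work surface at z = 0. Lengths are in m, angles in rad, forces in N, time in s.
With the tool pointing down it reaches from about 0.225 to 0.875 m from the base axis. Payload 3.4 kg.
Tool frame: the origin (TCP) lies at the very end of the fingers, on their centre line; the grasp point (between the pads) lies 19 mm behind it (bot.pinch_z is the x of the grasp point in the tool frame, in m); x points along the fingers, z is the direction in which the jaws open and shut, and the axes are right-handed (so a half turn about x gives the same grasp; the last joint's range is limited). The gripper opens to 85 mm and grips with 20 to 120 N. Pads are 22 mm wide; open, the fingers measure 114 mm over their backs; the gripper's body (76 mm by 85 mm) begins 54 mm behind the grasp point. The pads swing forward as they close: fully open they stand 13 mm farther back than shut.
Start: joints at [-1.344, 0.276, 1.505, -0, 1.361, -0.121], TCP at [0.196, -0.541, 0.231] pointing down, gripper open.
Joint ranges: [-2.89, 2.89], [-0.75, 2.08], [0.22, 2.7], [-1.18, 4.32], [0.11, 2.71], [-2.7, 2.7]. Speed limits (rad/s): [2.57, 2.57, 3.14, 3.14, 3.14, 3.14].

## Interface

Orientations are given as a unit quaternion [w, x, y, z].
In Python, from rig import bot gives the robot as it stands. The module is installed in compiled form; this text tells all that it offers.
- The arm moves only by the tool apply_moves, never from a script. Its argument "rows" is text: rows parted by semicolons, each of 7 numbers parted by spaces: the shift along the tool's x, y, z in cm, then the turn, a rotation vector about the tool's x, y, z in degrees, then the closure, from 0 (fully open) to 1 (shut). A call has 1 to 8 rows; each row is the pose to reach, as a shift and turn from the pose commanded when the call began, along the tool's axes at that moment; what a row does not reach only later rows make up. A row lasts 1/8 s, in which the tool goes at most 62.5 mm and 10.7 degrees, less where a joint would pass 70% of its speed; a pose out of reach is approached as far as the arm can. A call with a gripper value outside its range is refused whole. The fingers move at their own pace and stop on an object; "newtons" is the grip in N (left out, the last holds). Time passes only in rows, so rows that repeat a pose let the fingers close. It gives the time, the measured TCP pose, the force and the opening at its end, in the units of the state.
- bot.state(): the state, without advancing time (a new reading comes with each control period).
- bot.grab_frame(name): name is "side" or "top" or "wrist"; returns (picture, depth): 400x640x3 uint8, red, green, blue; 400x640 float32, m along the optical axis (not along the pixel's ray), 0 where there is no reading.
- bot.calibration(name): a dict with "fx", "fy", "cx", "cy" (pixels), "k1" (the pictures are not rectified: a ray, as slopes to the right and down, at radius r is drawn at 1 + k1 r^2 times it, then the intrinsics apply), "world_from_camera" (4x4, takes a point from camera to world coordinates). Camera axes: x right, y down, z forward; pixel columns grow to the right and rows downward; lengths in m; the calibration is good to about 2 mm. A picture is of the moment at which its call begins: read the wrist's pose just before it. calibration takes no time and is no camera call; for the wrist camera it gives the pose at the moment of the call.
- bot.hand_in(): hands the job in, once; it reports no verdict.
Trained networks look in the newest picture that a camera, given by its name, has taken for a name from the list of things; names that differ only in an ending like _2 or _b are one class to them, and where a whole thing is asked for, a point or a joint stands for the part that bears it (a point fixed in the world has none). Each returns a list of dicts, best first, with "p" (0 to 1); they miss things now and then, are a little off and sometimes report something else, mostly with a low value. They report only what shows in the picture. A call takes as long as a camera call. They do not tell look-alikes from the thing itself.
- bot.recognise(camera, label): "location" ([row, column] in pixels, amid what is visible of it).
- bot.silhouettes(camera, label): "pixels" (400x640 bool, what is visible of it) and "location" ([row, column] in pixels, amid what is visible of it).
The state is a dict: "clock": time; "joint_pos": joint angles; "joint_vel": joint speeds; "effort": joint torques, N m; "position": TCP position; "tcp_rot": TCP orientation; "contact_force": force on the tool from outside, world axes, zero at the start; "torque": the same for the moment, N m; "gripper_width": finger opening in m.
Only numpy, scipy, OpenCV 4.12 (cv2) and the standard library are available. Lean on these libraries where they do the work, as an engineer would, in place of code of your own. Each camera call takes 0.05 s, during which the arm holds its last target. There are 200 camera calls.

## Task

Pick up the narrow parts bin with the hooked lip that stands on the bench and hang it back in the empty place on the top row of the louvred panel, between the two bins already hanging there: lift it over the louvres, bring its back gently up against the panel, then lower it so that the lip drops in behind the louvres, fully home, and let go. Keep the bin upright so its parts stay in, do not press or knock it hard against the rack, and leave everything else where it is.

Things in the scene. Friction and masses are not known exactly. Their poses are not given: they have to be found in the camera images.
- bin: The loose parts bin on the bench: blue plastic, capacitors inside, 0.2 to 0.35 kg, 60 wide (its y), 110 deep (x from -55 to +55), 70 high, walls 3 thick. Origin: centre of its underside; z up; low scooped front at -x, back with the hooked lip at +x. Hung, its x and y lie along the rack's x and y.
- bin_rim (a point): Centre of the bin at rim height (bin frame 0, 0, 70). Straight below, the two side walls can be gripped from above, across y, 60 mm outside to outside: they are 70 high from x = -24 back to +55 and only 40 high ahead of that.
- lip (a point): Middle of the lower edge of the lip's leg (bin frame 64, 0, 54). The lip: a bridge 4 thick (z 66 to 70) reaches 11 mm behind the back wall; from its end a leg 3.5 thick and 50 wide points down to z = 54. Between back wall and leg is a channel 7.5 wide and 12 deep, open below, that goes over the louvres.
- bin_foot (a point): Rearmost face of the two foot ribs low on the bin's back (bin frame 66, 0, 6; ribs z 0 to 12, at y = +-22). The rear of the ribs and the rear of the lip's leg lie in one upright plane, x = +66, that stands flat against the panel.
- rack: Bench rack fixed to the table: an upright white louvred steel panel, 400 wide (its y), between two grey 26 mm square uprights at y = +-222, 220 high. Origin on the table at mid-width, below the nominal front face of the panel; z up; the front, where bins hang, looks to -x. Three more bins hang in a second row below, rims 104 above the table.
- panel_top (a point): Mid-width of the panel's top edge at its nominal face (rack frame 0, 0, 215). The panel is clamped in slotted brackets: its true face, with its louvres and hung bins, stands anywhere from 14 mm before to 14 mm behind this point along the rack's x. That is not measured: feel for it, a touch of 3 N is enough. Heights are exact, and the panel does not give.
- row_mid (a point): Mid-width of the top row at the louvres' upper edge, nominal panel face (rack frame 0, 0, 190). Six upright tongues 50 wide at y = +-32, +-96, +-160, 2.5 thick, 18 high, with a pocket 6.5 mm front to back between tongue and sheet, open above. Hung home, the bin's bridge rests on them: underside 124, lip foot 178 above the table; let go, it may lean forward up to 0.1 rad.
- tray: Wider blue open tray without a lip, 150 x 100 x 42, bystander. Origin: centre of its underside.
- board: Green circuit board with heatsink and connectors, 190 x 170, 40 high, bystander. Origin: centre of its underside.
- meter: Grey hand-held multimeter lying flat, 150 x 78 x 42, bystander. Origin: centre of its underside.
- spool: Steel-coloured solder spool standing on its end, 60 across, 38 high, bystander. Origin: centre of its underside.
- jar: Small jar, 48 across, 70 high, bystander. Origin: centre of its underside.
- driver: Screwdriver, 170 long, lying flat, bystander. Origin: under its middle.
- hung_a (a joint): Place along the rail of the bin hanging in the top row on the rack's +y side (same size as the loose bin, 60 wide): its middle is at rack y = 0.135 m + this value. It slides along the louvres if pushed.
- hung_b (a joint): The same for the bin hanging in the top row on the rack's -y side: its middle is at rack y = -0.135 m + this value. The empty place, 150 to 260 mm of free rail, is between these two bins; its middle is midway between theirs.
Mind the look-alikes: they are no part of the job. What is shaped like the bin but orange is not meant.

How it is judged:
By the outcome, as a careful person would: the job done as asked, in the order asked, and still so for the second after the job is handed in, with the robot touching nothing.
It also fails if it takes over 67 s, if anything falls off the work surface, if the arm or the gripper's body presses on something with over 40 N, if the wrist force passes 120 N, or if a joint passes its speed limit or range.

## Working session

There is one attempt and no reset: what is moved stays moved. The work goes in short steps, Python scripts to look and compute and a tool call to move; the robot and the scene stay as the last step left them, time stands still between calls to the robot, and variables do not carry over. Pictures are saved under pics/ and viewed, about 8 in all and at most 12, crops included, and the job is handed in when it is done.

Besides the shell and the picture viewer there is one more tool, called after "Call:" by a JSON object that holds its "fn" and its "kwargs". apply_moves: Moves the arm, as the interface text tells. Its arguments: {"type":"object","properties":{"rows":{"type":"string"},"newtons":{"type":"number"}},"required":["rows"]}

```bash
mkdir -p pics; cat > h.py <<'E'
import numpy as np, cv2
from rig import bot
from scipy.spatial.transform import Rotation as R
def cloud(name,depth,cal=None):
    c=cal or bot.calibration(name)
    v,u=np.mgrid[0:400,0:640]
    K=np.array([[c['fx'],0,c['cx']],[0,c['fy'],c['cy']],[0,0,1.]])
    p=np.stack([u,v],-1).reshape(-1,1,2).astype(np.float64)
    n=cv2.undistortPoints(p,K,np.array([c['k1'],0,0,0.])).reshape(400,640,2)
    P=np.dstack([n[...,0]*depth,n[...,1]*depth,depth])
    T=np.array(c['world_from_camera'])
    W=P@T[:3,:3].T+T[:3,3]
    W[depth<=0]=np.nan
    return W
def toolmat():
    s=bot.state(); q=s['tcp_rot']
    return R.from_quat([q[1],q[2],q[3],q[0]]).as_matrix(), np.array(s['position'])
E
python3 - <<'E'
from h import *
s=bot.state(); print(s['clock'],s['position'],s['tcp_rot'],s['gripper_width']); print(toolmat()[0].round(3))
ims=[]
for n in ['side','top']:
    im,d=bot.grab_frame(n); W=cloud(n,d); np.save(n+'W.npy',W); cv2.imwrite(n+'.png',im[...,::-1]); ims.append(im)
    print(n,np.array(bot.calibration(n)['world_from_camera']).round(3).tolist())
    for l in ['bin','rack','hung_a']:
        for r in bot.recognise(n,l)[:6]:
            y,x=map(int,r['location']); print(l,r['p'],y,x,W[y,x].round(3))
    cv2.imwrite(f'pics/{n}1.png',im[...,::-1])
E
```

```text
0.0 [ 0.19586815 -0.54004096  0.23044936] [ 0.57849666  0.40638014  0.57944493 -0.40551249] 0.08514017456104064
[[-0.     0.94   0.341]
 [ 0.002  0.341 -0.94 ]
 [-1.     0.    -0.002]]
side [[-0.975, -0.137, 0.176, 0.245], [-0.223, 0.646, -0.73, 1.072], [-0.014, -0.751, -0.661, 1.154], [0.0, 0.0, 0.0, 1.0]]
bin 0.82 344 374 [0.254 0.41  0.068]
bin 0.77 266 285 [0.555 0.204 0.069]
bin 0.54 131 322 [ 0.567 -0.389  0.181]
rack 0.9 166 328 [ 0.501 -0.183  0.175]
hung_a 0.88 173 319 [ 0.52  -0.126  0.185]
hung_a 0.86 132 320 [ 0.576 -0.392  0.173]
top [[0.024, -0.994, 0.108, 0.395], [-1.0, -0.024, 0.006, -0.039], [-0.003, -0.108, -0.994, 1.199], [0.0, 0.0, 0.0, 1.0]]
bin 0.72 182 246 [0.565 0.197 0.004]
bin 0.67 277 182 [0.263 0.381 0.005]
rack 0.96 195 420 [ 0.532 -0.346  0.048]
hung_a 0.83 185 359 [ 0.546 -0.151  0.132]
hung_a 0.69 171 456 [ 0.592 -0.424  0.136]
```

View pics/side1.png

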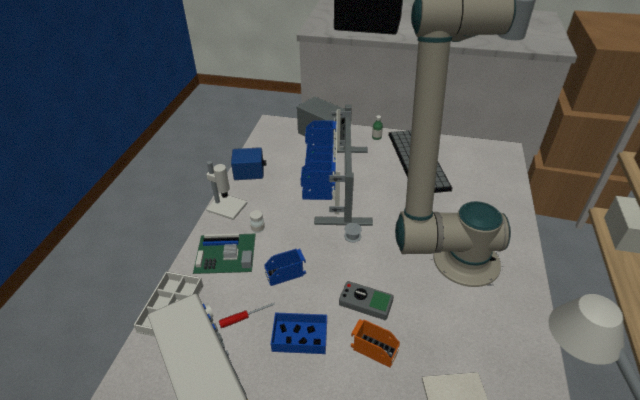

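View pics/top1.png

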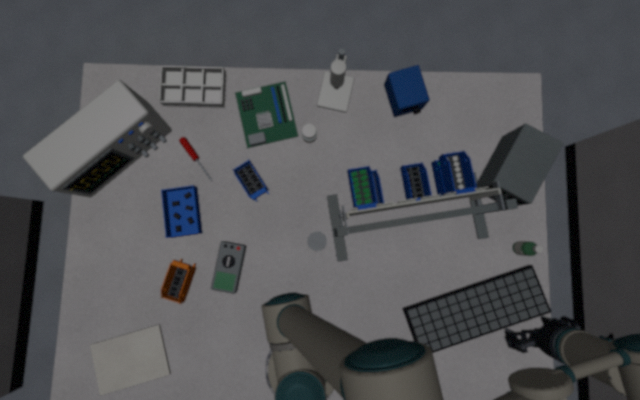

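The loose things shaped like the bin are the blue one at top (180,250) / side (266,285) and the orange one at top (280,178) / side (342,375). The blue one fits, because orange is excluded and the wider blue tray at top (211,182) has no lip. Top-row bins hang at top (187,362) and (172,457). The rack's front faces away from the robot (+x world).

```bash
python3 - <<'E'
from h import *
t=cv2.imread('top.png'); s=cv2.imread('side.png')
T=np.load('topW.npy'); S=np.load('sideW.npy')
a=cv2.resize(t[150:215,215:285],None,fx=5.5,fy=5.5,interpolation=cv2.INTER_CUBIC)
b=cv2.resize(s[235:300,250:320],None,fx=5.5,fy=5.5,interpolation=cv2.INTER_CUBIC)
c=cv2.resize(t[145:270,320:520],None,fx=3.85,fy=2,interpolation=cv2.INTER_CUBIC)
ab=np.hstack([a,b]); c=cv2.resize(c,(ab.shape[1],240)); cv2.imwrite('pics/crop1.png',np.vstack([ab,c]))
for n,W in (('top',T),('side',S)):
    P=W.reshape(-1,3)
    # bin
    m=(abs(P[:,0]-.56)<.09)&(abs(P[:,1]-.2)<.09)&(P[:,2]>.012)&(P[:,2]<.09)
    q=P[m]; r=cv2.minAreaRect(q[:,:2].astype(np.float32)*1000); print(n,'bin',len(q),r, np.percentile(q[:,2],[5,50,95,99]))
    hi=q[q[:,2]>.055]; print(' high',len(hi),hi.mean(0).round(4),cv2.minAreaRect(hi[:,:2].astype(np.float32)*1000))
    m=(P[:,2]>.195)&(P[:,2]<.235)&(P[:,0]>.35)&(P[:,0]<.75)&(P[:,1]<-.03)&(P[:,1]>-.62)
    q=P[m]; 
    if len(q)>20: print(n,'rack top',len(q),cv2.minAreaRect(q[:,:2].astype(np.float32)*1000),cv2.fitLine(q[:,:2].astype(np.float32),cv2.DIST_HUBER,0,.01,.01).ravel())
    q=q[np.argsort(q[:,1])]; print(q[::max(1,len(q)//25)].round(3).tolist())
E
```

```text
top bin 427 ((567.1088256835938, 176.38113403320312), (123.83765411376953, 62.56260299682617), 34.2998046875) [0.01252529 0.0372127  0.07238817 0.0739984 ]
 high 175 [0.5405 0.1589 0.0685] ((560.4711303710938, 171.96055603027344), (107.69294738769531, 62.54109573364258), 34.06806564331055)
top rack top 807 ((513.0805053710938, -306.224853515625), (146.24368286132812, 469.2320556640625), 10.482872009277344) [ 0.17374155 -0.9847913   0.49510872 -0.32845086]
[[0.497, -0.548, 0.216], [0.496, -0.538, 0.22], [0.481, -0.531, 0.219], [0.496, -0.524, 0.218], [0.494, -0.521, 0.209], [0.502, -0.516, 0.203], [0.545, -0.509, 0.198], [0.533, -0.504, 0.213], [0.526, -0.467, 0.215], [0.593, -0.443, 0.195], [0.533, -0.426, 0.195], [0.514, -0.399, 0.217], [0.508, -0.371, 0.217], [0.502, -0.33, 0.215], [0.492, -0.288, 0.198], [0.484, -0.244, 0.215], [0.476, -0.202, 0.206], [0.49, -0.182, 0.196], [0.472, -0.162, 0.212], [0.489, -0.137, 0.195], [0.416, -0.116, 0.203], [0.437, -0.11, 0.204], [0.416, -0.107, 0.221], [0.479, -0.102, 0.202], [0.426, -0.096, 0.221], [0.41, -0.087, 0.21]]
side bin 902 ((565.69
[... 357 characters left out ...]
12841796875), 10.390201568603516) [ 0.21687526 -0.9761993   0.48190966 -0.32648683]
[[0.485, -0.544, 0.217], [0.478, -0.53, 0.208], [0.497, -0.525, 0.204], [0.493, -0.521, 0.211], [0.508, -0.517, 0.198], [0.536, -0.512, 0.202], [0.519, -0.505, 0.213], [0.525, -0.495, 0.217], [0.602, -0.439, 0.196], [0.523, -0.404, 0.195], [0.501, -0.332, 0.213], [0.485, -0.25, 0.213], [0.479, -0.181, 0.198], [0.465, -0.145, 0.218], [0.428, -0.115, 0.2], [0.418, -0.111, 0.217], [0.434, -0.109, 0.203], [0.434, -0.106, 0.197], [0.437, -0.104, 0.203], [0.45, -0.102, 0.198], [0.47, -0.099, 0.201], [0.414, -0.09, 0.196], [0.408, -0.087, 0.221], [0.407, -0.086, 0.201], [0.42, -0.083, 0.209], [0.412, -0.081, 0.199]]
```

View pics/crop1.png

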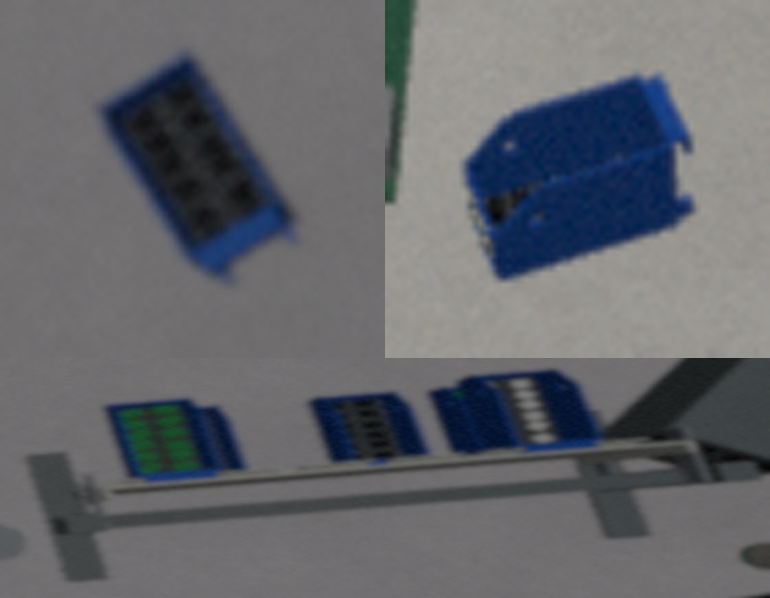

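The crop confirms it: a blue bin with dark capacitors, its lip and foot ribs at the lower right end in the top view. The gap is between the green-filled and white-filled top-row bins. I'll rise and move over the bin.

Call:
{"fn": "apply_moves", "kwargs": {"rows": "-6 0 0 0 0 0 0; -10 6 -5.5 0 0 0 0; -10 12 -11 0 0 0 0; -10 18 -16.5 -4 0 0 0; -10 24 -22 -8 0 0 0; -10 30 -27.5 -12 0 0 0; -10 35 -32 -14.5 0 0 0; -10 40 -37 -14.5 0 0 0"}}

```text
clock: 1.4
position: [0.3952, -0.1567, 0.3313]
tcp_rot: [0.626, 0.33, 0.625, -0.33]
contact_force: [1.7, 0.0, -0.8]
gripper_width: 0.0855
```

Call:
{"fn": "apply_moves", "kwargs": {"rows": "0 4.5 -2.4 0 0 0 0; 0 9 -4.8 0 0 0 0; 0 14 -7.5 0 0 0 0; 0 19 -10.2 0 0 0 0; 0 24 -13 0 0 0 0; 0 29 -15.5 0 0 0 0; 0 32 -17 0 0 0 0; 0 32 -17 0 0 0 0"}}

```text
clock: 2.4
position: [0.5631, 0.1647, 0.3299]
tcp_rot: [0.626, 0.329, 0.626, -0.329]
contact_force: [-0.6, -0.0, -0.6]
gripper_width: 0.0854
```

```bash
python3 - <<'E'
from h import *
s=bot.state(); print(s['clock'],s['position'],s['joint_pos']); M,p=toolmat(); print(M.round(3))
c=bot.calibration('wrist'); im,d=bot.grab_frame('wrist'); W=cloud('wrist',d,c); np.save('w1.npy',W); cv2.imwrite('pics/w1.png',im[...,::-1])
print(np.array(c['world_from_camera']).round(3).tolist())
for l in ['bin','lip','bin_rim','bin_foot']:
    for r in bot.recognise('wrist',l)[:2]:
        y,x=map(int,r['location']); print(l,r['p'],y,x,W[y,x].round(4))
P=W.reshape(-1,3)
m=(abs(P[:,0]-.565)<.1)&(abs(P[:,1]-.177)<.1)
for lo,hi in ((.012,.09),(.062,.09)):
    q=P[m&(P[:,2]>lo)&(P[:,2]<hi)]; print(lo,len(q),cv2.minAreaRect(q[:,:2].astype(np.float32)*1000), np.percentile(q[:,2],[50,99]))
E
```

```text
2.4 [0.56313617 0.16474035 0.32992604] [1.65798350e-01 2.57937899e-01 1.29114377e+00 3.87970965e-04
 1.59343844e+00 1.13253429e+00]
[[-0.001  0.823  0.568]
 [ 0.     0.568 -0.823]
 [-1.    -0.001 -0.001]]
[[0.568, -0.782, -0.257, 0.629], [-0.823, -0.54, -0.177, 0.21], [-0.0, 0.312, -0.95, 0.472], [0.0, 0.0, 0.0, 1.0]]
bin 0.89 231 113 [0.2451 0.3942 0.0117]
bin 0.64 314 534 [0.614  0.1114 0.3916]
lip 0.67 149 314 [0.5659 0.1832 0.012 ]
lip 0.61 228 113 [0.2511 0.3961 0.0123]
bin_rim 0.91 230 116 [0.2503 0.3904 0.0121]
bin_rim 0.73 153 316 [0.5615 0.1765 0.0055]
bin_foot 0.68 231 117 [0.2442 0.3907 0.0058]
bin_foot 0.63 150 318 [0.5675 0.1766 0.0064]
0.012 1834 ((568.374267578125, 178.61801147460938), (121.54095458984375, 60.074668884277344), 34.221981048583984) [0.04555074 0.07116271]
0.062 680 ((559.2281494140625, 172.3648681640625), (99.43020629882812, 59.988651275634766), 34.30989074707031) [0.06942317 0.07162135]
```

Wrist measurement: footprint 121.5×60.1 mm, centred at (0.568,0.179), yaw 34.2°, which matches the bin's size. Descending and gripping.

Call:
{"fn": "apply_moves", "kwargs": {"rows": "3 1.4 -0.85 0.4 0 0 0; 9 1.4 -0.85 0.4 0 0 0; 15 1.4 -0.85 0.4 0 0 0; 20 1.4 -0.85 0.4 0 0 0; 24 1.4 -0.85 0.4 0 0 0; 28 1.4 -0.85 0.4 0 0 0; 30.4 1.4 -0.85 0.4 0 0 0; 30.4 1.4 -0.85 0.4 0 0 0"}}

```text
clock: 3.65
position: [0.5675, 0.1762, 0.0255]
tcp_rot: [0.623, 0.331, 0.625, -0.333]
contact_force: [-0.0, -0.4, 0.0]
gripper_width: 0.0856
```

Call:
{"fn": "apply_moves", "kwargs": {"rows": "0 0 0 0 0 0 0.2; 0 0 0 0 0 0 0.5; 0 0 0 0 0 0 0.6; 0 0 0 0 0 0 0.6; 0 0 0 0 0 0 0.6; 0 0 0 0 0 0 0.6", "newtons": 35}}

```text
clock: 4.4
position: [0.5702, 0.1779, 0.0288]
tcp_rot: [0.625, 0.333, 0.624, -0.331]
contact_force: [-0.8, -0.4, 6.5]
gripper_width: 0.06
```

Call:
{"fn": "apply_moves", "kwargs": {"rows": "-0.5 0 0 0 0 0 0.6; -1.5 0 0 0 0 0 0.6; -3 0 0 0 0 0 0.6; -5 0 0 0 0 0 0.6; -5 0 0 0 0 0 0.6; -5 0 0 0 0 0 0.6"}}

```text
clock: 5.15
position: [0.5688, 0.1774, 0.0768]
tcp_rot: [0.624, 0.332, 0.625, -0.332]
contact_force: [-0.2, -0.6, -3.4]
gripper_width: 0.0596
```

```bash
cat > binpose.py <<'E'
from h import *
def binpts(n='wrist',fr=False):
    M,p=toolmat(); c=bot.calibration(n); im,d=bot.grab_frame(n); W=cloud(n,d,c)
    return im,W,M,p
E
python3 - <<'E'
from binpose import *
S=bot.state(); print(S['position'],S['contact_force'],S['torque'],S['gripper_width'])
im,W,M,p=binpts('side'); cv2.imwrite('pics/side2.png',cv2.resize(im[200:330,200:360,::-1],None,fx=4,fy=4))
im,W,M,p=binpts('wrist'); cv2.imwrite('pics/w2.png',im[...,::-1]); np.save('w2.npy',W)
# rack from stored top cloud: sheet top edge
for f in ('topW.npy','sideW.npy'):
    P=np.load(f).reshape(-1,3)
    th=np.deg2rad(10.5); u=np.array([np.cos(th),np.sin(th)]); v=np.array([np.sin(th),-np.cos(th)])  # front, rack y
    q=P[np.isfinite(P[:,0])]; q=q[(q[:,0]>.38)&(q[:,0]<.7)&(q[:,1]<-.03)&(q[:,1]>-.62)]
    a=q[:,:2]@u; b=q[:,:2]@v
    # panel top strip
    for z0,z1 in ((.208,.222),(.188,.202),):
        m=(q[:,2]>z0)&(q[:,2]<z1)
        for lo in np.arange(.08,.66,.02):
            k=m&(b>lo)&(b<=lo+.02)
            if k.sum()>2: print(f[:4],z0,round(lo+.01,2),k.sum(),np.percentile(a[k],[5,50,95]).round(3))
E
```

```text
[0.56882296 0.17739125 0.07677004] [-0.16450741 -0.56059272 -3.37686453] [ 0.03457723 -0.01475916  0.00732272] 0.059586877878519705
topW 0.208 0.17 71 [0.377 0.388 0.4  ]
topW 0.208 0.19 31 [0.377 0.396 0.433]
topW 0.208 0.21 11 [0.431 0.433 0.435]
topW 0.208 0.23 13 [0.432 0.433 0.435]
topW 0.208 0.25 13 [0.431 0.433 0.435]
topW 0.208 0.27 13 [0.431 0.433 0.435]
topW 0.208 0.29 13 [0.431 0.433 0.435]
topW 0.208 0.31 13 [0.431 0.433 0.435]
topW 0.208 0.33 13 [0.432 0.433 0.435]
topW 0.208 0.35 12 [0.431 0.433 0.435]
topW 0.208 0.37 15 [0.431 0.433 0.435]
topW 0.208 0.39 12 [0.431 0.433 0.435]
topW 0.208 0.41 12 [0.432 0.433 0.435]
topW 0.208 0.43 12 [0.432 0.433 0.435]
topW 0.208 0.45 13 [0.432 0.433 0.435]
topW 0.208 0.47 14 [0.431 0.433 0.435]
topW 0.208 0.49 11 [0.431 0.433 0.435]
topW 0.208 0.51 13 [0.431 0.433 0.435]
topW 0.208 0.53 14 [0.431 0.433 0.435]
topW 0.208 0.55 13 [0.431 0.433 0.435]
topW 0.208 0.57 13 [0.431 0.433 0.435]
topW 0.208 0.59 22 [0.421 0.429 0.434]
topW 0.208 0.61 78 [0.377 0.389 0.4  ]
topW 0.208 0.63 28 [0.376 0.387 0.399]
topW 0.188 0.19 27 [0.408 0.432 
[... 1455 characters left out ...]
 0.43]
side 0.208 0.57 3 [0.43 0.43 0.43]
side 0.208 0.59 8 [0.394 0.42  0.428]
side 0.208 0.61 28 [0.374 0.386 0.398]
side 0.188 0.15 17 [0.377 0.387 0.397]
side 0.188 0.17 11 [0.374 0.394 0.435]
side 0.188 0.19 60 [0.403 0.425 0.45 ]
side 0.188 0.21 26 [0.442 0.483 0.519]
side 0.188 0.23 29 [0.434 0.445 0.518]
side 0.188 0.25 15 [0.434 0.438 0.445]
side 0.188 0.27 38 [0.437 0.475 0.526]
side 0.188 0.29 7 [0.442 0.466 0.51 ]
side 0.188 0.31 4 [0.442 0.442 0.442]
side 0.188 0.49 44 [0.44  0.473 0.521]
side 0.188 0.51 9 [0.437 0.441 0.445]
side 0.188 0.53 17 [0.437 0.453 0.509]
side 0.188 0.55 27 [0.441 0.496 0.523]
side 0.188 0.59 35 [0.38  0.418 0.447]
side 0.188 0.61 24 [0.378 0.401 0.449]
```

```bash
python3 - <<'E'
from h import *
th=np.deg2rad(10.5); u=np.array([np.cos(th),np.sin(th)]); v=np.array([np.sin(th),-np.cos(th)])
for f in ('topW.npy','sideW.npy'):
    P=np.load(f).reshape(-1,3); q=P[np.isfinite(P[:,0])]; a=q[:,:2]@u; b=q[:,:2]@v
    for z0,z1 in ((.186,.2),):
      for lo,hi in ((.17,.36),(.42,.6)):
        m=(q[:,2]>z0)&(q[:,2]<z1)&(a>.451)&(a<.54)&(b>lo)&(b<hi); print(f,m.sum(),np.percentile(b[m],[0,2,50,98,100]).round(4), np.percentile(a[m],[0,100]).round(4),np.percentile(q[m][:,2],[5,50,95]).round(4))
    m=(q[:,2]>.21)&(q[:,2]<.23)&(a>.37)&(a<.41)&(b>.14)&(b<.66); print('uprights',np.percentile(b[m],[1,99]).round(4))
    m=(q[:,2]>.11)&(q[:,2]<.3)&(a>.455)&(b>.31)&(b<.46); print('in gap >.11:',m.sum())
# held bin in wrist cloud
W=np.load('w2.npy').reshape(-1,3); W=W[np.isfinite(W[:,0])]
M,p=toolmat(); L=(W-p)@M  # tool coords
k=(abs(L[:,2])<.045)&(abs(L[:,1])<.09)&(L[:,0]<.045)&(L[:,0]>-.06)
Q=L[k]; print(len(Q))
for lo in np.arange(-.075,.08,.01):
    kk=(Q[:,1]>lo)&(Q[:,1]<=lo+.01)
    if kk.sum()>3: print(round(lo+.005,3),kk.sum(),np.percentile(Q[kk,0],[1,5,50]).round(4),np.percentile(Q[kk,2],[2,98]).round(4))
print(np.percentile(Q[:,1],[0,.5,99.5,100]))
E
```

```text
topW.npy 90 [0.2211 0.2212 0.278  0.2809 0.281 ] [0.452  0.5356] [0.1869 0.1937 0.197 ]
topW.npy 138 [0.4848 0.4854 0.5419 0.5456 0.5985] [0.451  0.5352] [0.1867 0.1924 0.1974]
uprights [0.1605 0.6284]
in gap >.11: 1
sideW.npy 92 [0.2139 0.2144 0.272  0.2807 0.2818] [0.4511 0.5296] [0.1862 0.1898 0.1949]
sideW.npy 86 [0.4773 0.4807 0.4922 0.5488 0.5488] [0.4519 0.529 ] [0.1868 0.1911 0.1955]
uprights [0.1539 0.6219]
in gap >.11: 0
32783
-0.05 4138 [-0.0164 -0.014   0.0018] [-0.0261  0.0269]
-0.04 1137 [-0.0296 -0.0243  0.016 ] [-0.0267  0.0275]
-0.03 1843 [-0.0374 -0.0328  0.0171] [-0.0267  0.0275]
-0.02 2069 [-0.0411 -0.0383  0.016 ] [-0.0268  0.0275]
-0.01 2095 [-0.0587 -0.0573  0.0054] [-0.0427  0.0422]
-0.0 3357 [-0.0591 -0.0584 -0.0034] [-0.0439  0.0441]
0.01 5710 [-0.0597 -0.0584 -0.039 ] [-0.0431  0.0433]
0.02 2756 [-0.0418 -0.0412  0.0164] [-0.0285  0.0293]
0.03 2903 [-0.0415 -0.0397  0.0153] [-0.0287  0.0295]
0.04 2628 [-0.0349 -0.0325  0.016 ] [-0.0289  0.0297]
0.05 2087 [-0.0245 -0.0223  0.0156] [-0.0289  0.0297]
0.06 2060 [-0.0141 -0.0116 -0.0005] [-0.0286  0.0294]
[-0.0496669  -0.04877994  0.06048099  0.06108658]
```

View pics/side2.png

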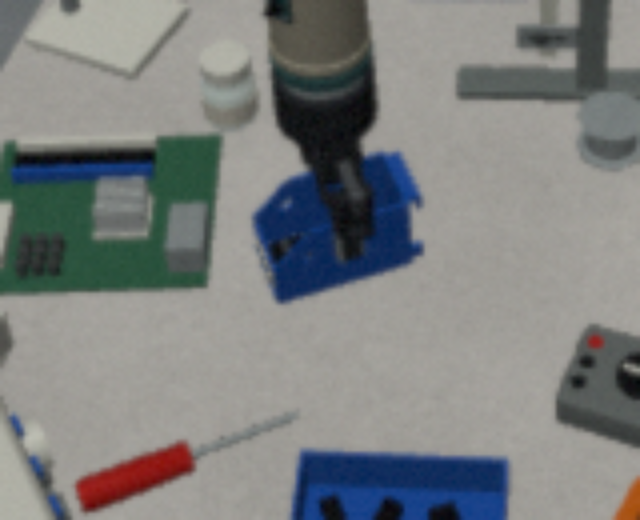

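Call:
{"fn": "apply_moves", "kwargs": {"rows": "-4 0 0 0 0 0 0.6; -9 0 0 2 0 0 0.6; -14 -1 2 6 0 0 0.6; -18 -3 5.5 10 0 0 0.6; -21.3 -5 9.5 14 0 0 0.6; -21.3 -7.5 13.5 18 0 0 0.6; -21.3 -10 17.8 22 0 0 0.6; -21.3 -12.5 22 23.5 0 0 0.6"}}

```text
clock: 6.25
position: [0.5883, -0.0762, 0.289]
tcp_rot: [0.543, 0.452, 0.544, -0.453]
contact_force: [-0.2, 0.7, -2.1]
gripper_width: 0.0595
```

```bash
cat > go.py <<'E'
from h import *
import sys
th=np.deg2rad(10.5); u=np.array([np.cos(th),np.sin(th)]); v=np.array([np.sin(th),-np.cos(th)])
def rep(a=None,b=None,z=None):
    s=bot.state(); M,p=toolmat()
    print('t',round(s['clock'],2),'a,b,z',(p[:2]@u).round(4),(p[:2]@v).round(4),p[2].round(4),'tz ang',np.rad2deg(np.arctan2(M[1,2],M[0,2])).round(2),'tilt',M[2].round(4),'F',np.round(s['contact_force'],2),'Fa',(np.array(s['contact_force'])[:2]@u).round(2),'w',round(s['gripper_width'],4))
    if a is not None:
        t=np.r_[a*u+b*v,z]; print('move cm',((t-p)@M*100).round(2),'turn x',(-( -79.5-np.rad2deg(np.arctan2(M[1,2],M[0,2])))).round(2)*-1)
    return s
if __name__=='__main__': rep(*map(float,sys.argv[1:]))
E
python3 go.py .545 .382 .29
```

```text
t 6.25 a,b,z 0.5645 0.1821 0.289 tz ang -79.53 tilt [-1.0e+00 -1.4e-03 -7.0e-04] F [-0.16  0.69 -2.09] Fa -0.03 w 0.0595
move cm [-0.11 -1.94 19.99] turn x 0.03
```

Call:
{"fn": "apply_moves", "kwargs": {"rows": "0 -0.5 5 0 0 0 0.6; 0 -1 10 0 0 0 0.6; 0 -1.5 15 0 0 0 0.6; 0 -1.9 18.5 0 0 0 0.6; 0 -1.9 20 0 0 0 0.6; 0 -1.9 20 0 0 0 0.6; 0 -1.9 20 0 0 0 0.6"}}

```text
clock: 7.12
position: [0.6065, -0.2731, 0.2897]
tcp_rot: [0.544, 0.452, 0.545, -0.451]
contact_force: [-0.6, 0.3, -2.5]
gripper_width: 0.0594
```

```bash
python3 go.py .545 .382 .1765; python3 - <<'E'
from h import *
th=np.deg2rad(10.5); u=np.array([np.cos(th),np.sin(th)]); v=np.array([np.sin(th),-np.cos(th)])
M,p=toolmat()
for n in ('top','side'):
    im,d=bot.grab_frame(n); W=cloud(n,d); P=W.reshape(-1,3); C=im.reshape(-1,3).astype(int)
    k=np.isfinite(P[:,0])&(P[:,2]>.255)&(P[:,2]<.345)&(C[:,2]>C[:,0]+25); q=P[k]; a=q[:,:2]@u; b=q[:,:2]@v
    m=(a>.45)&(a<.65)&(b>.3)&(b<.46); q=q[m];a=a[m];b=b[m]
    print(n,len(q),np.percentile(a,[0,1,99,100]).round(4),np.percentile(b,[0,1,99,100]).round(4),np.percentile(q[:,2],[1,50,99]).round(4), cv2.minAreaRect(np.c_[a,b].astype(np.float32)*1000))
    cv2.imwrite(f'pics/{n}3.png',im[...,::-1])
E
```

```text
t 7.12 a,b,z 0.5466 0.3791 0.2897 tz ang -79.4 tilt [-1.0e+00 -3.0e-04 -1.6e-03] F [-0.59  0.32 -2.52] Fa -0.52 w 0.0594
move cm [11.32 -0.15  0.31] turn x -0.1
top 504 [0.483  0.4833 0.6028 0.6043] [0.3504 0.3507 0.4103 0.4122] [0.2636 0.3105 0.334 ] ((543.65478515625, 381.34039306640625), (61.71474075317383, 121.33287048339844), 89.94609832763672)
side 697 [0.4818 0.4824 0.6016 0.6031] [0.3189 0.3426 0.4137 0.4181] [0.261  0.2991 0.3327] ((542.7047729492188, 367.1422119140625), (97.15585327148438, 121.70681762695312), 87.28577423095703)
```

Call:
{"fn": "apply_moves", "kwargs": {"rows": "3 -0.1 0.1 0 0 0 0.6; 6.5 -0.1 0.1 0 0 0 0.6; 9.5 -0.1 0.1 0 0 0 0.6; 11.3 -0.1 0.1 0 0 0 0.6; 11.3 -1 0.1 0 0 0 0.6; 11.3 -2 0.1 0 0 0 0.6; 11.3 -2.5 0.1 0 0 0 0.6; 11.3 -2.5 0.1 0 0 0 0.6"}}

```text
clock: 8.22
position: [0.582, -0.2808, 0.1782]
tcp_rot: [0.544, 0.452, 0.543, -0.452]
contact_force: [0.7, 0.5, -3.3]
gripper_width: 0.0595
```

```bash
python3 go.py .495 .382 .1765; python3 go.py | cut -c1-300
```

```text
t 8.22 a,b,z 0.5211 0.3821 0.1782 tz ang -79.51 tilt [-1.      0.0014  0.0014] F [ 0.74  0.46 -3.27] Fa 0.81 w 0.0595
move cm [ 0.16 -2.61 -0.01] turn x 0.01
t 8.22 a,b,z 0.5211 0.3821 0.1782 tz ang -79.51 tilt [-1.      0.0014  0.0014] F [ 0.74  0.46 -3.27] Fa 0.81 w 0.0595
```

Call:
{"fn": "apply_moves", "kwargs": {"rows": "0.1 -0.4 0 0 0 0 0.6; 0.1 -0.8 0 0 0 0 0.6; 0.1 -1.2 0 0 0 0 0.6; 0.1 -1.5 0 0 0 0 0.6; 0.1 -1.7 0 0 0 0 0.6; 0.1 -1.8 0 0 0 0 0.6; 0.1 -1.9 0 0 0 0 0.6; 0.1 -2 0 0 0 0 0.6"}}

```text
clock: 9.22
position: [0.5625, -0.2841, 0.1759]
tcp_rot: [0.544, 0.452, 0.544, -0.452]
contact_force: [-0.7, -0.5, -3.5]
gripper_width: 0.0597
```

```bash
python3 go.py .495 .382 .1765
```

```text
t 9.22 a,b,z 0.5013 0.3818 0.1759 tz ang -79.47 tilt [-1.e+00  1.e-04  1.e-04] F [-0.69 -0.5  -3.46] Fa -0.77 w 0.0597
move cm [-0.06 -0.63  0.02] turn x -0.03
```

Now I'll creep in at about 0.5 mm per row, a few rows per call, so I can see the force.

Call:
{"fn": "apply_moves", "kwargs": {"rows": "0 -0.1 0 0 0 0 0.6; 0 -0.15 0 0 0 0 0.6; 0 -0.2 0 0 0 0 0.6; 0 -0.25 0 0 0 0 0.6; 0 -0.3 0 0 0 0 0.6; 0 -0.3 0 0 0 0 0.6"}}

```text
clock: 9.98
position: [0.5597, -0.2846, 0.176]
tcp_rot: [0.544, 0.452, 0.544, -0.452]
contact_force: [0.4, -0.5, -3.3]
gripper_width: 0.0598
```

Call:
{"fn": "apply_moves", "kwargs": {"rows": "0 -0.05 0 0 0 0 0.6; 0 -0.1 0 0 0 0 0.6; 0 -0.1 0 0 0 0 0.6"}}

```text
clock: 10.35
position: [0.5596, -0.2846, 0.1761]
tcp_rot: [0.544, 0.453, 0.543, -0.452]
contact_force: [4.1, 1.7, -3.0]
gripper_width: 0.0595
```

Call:
{"fn": "apply_moves", "kwargs": {"rows": "0 -0.05 0 0 0 0 0.6; 0 -0.1 0 0 0 0 0.6; 0 -0.1 0 0 0 0 0.6"}}

```text
clock: 10.72
position: [0.5597, -0.2846, 0.1762]
tcp_rot: [0.545, 0.453, 0.543, -0.451]
contact_force: [6.8, 1.8, -4.7]
gripper_width: 0.0595
```

Contact with the panel sheet at TCP a≈0.4985. With the 63 mm offset that gives a face at 0.4355, which agrees with the camera's 0.435. Easing off 2.5 mm and lowering.

Call:
{"fn": "apply_moves", "kwargs": {"rows": "0 0.15 0 0 0 0 0.6; 0 0.25 0 0 0 0 0.6; 0.4 0.25 0 0 0 0 0.6; 0.7 0.25 0 0 0 0 0.6; 1 0.25 0 0 0 0 0.6; 1.2 0.25 0 0 0 0 0.6; 1.4 0.25 0 0 0 0 0.6; 1.4 0.25 0 0 0 0 0.6"}}

```text
clock: 11.72
position: [0.5597, -0.2844, 0.1615]
tcp_rot: [0.543, 0.452, 0.544, -0.452]
contact_force: [1.1, 0.5, -3.0]
gripper_width: 0.0596
```

```bash
python3 go.py .5 .382 .1525
```

```text
t 11.72 a,b,z 0.4985 0.3817 0.1615 tz ang -79.47 tilt [-1.e+00 -8.e-04 -4.e-04] F [ 1.1   0.54 -3.01] Fa 1.18 w 0.0596
move cm [0.9  0.15 0.03] turn x -0.03
```

Call:
{"fn": "apply_moves", "kwargs": {"rows": "0.2 0 0 0 0 0 0.6; 0.4 0 0 0 0 0 0.6; 0.5 0 0 0 0 0 0.6; 0.6 0 0 0 0 0 0.6; 0.7 0 0 0 0 0 0.6; 0.7 0 0 0 0 0 0.6"}}

```text
clock: 12.48
position: [0.5598, -0.2845, 0.1548]
tcp_rot: [0.544, 0.452, 0.544, -0.452]
contact_force: [-0.5, 0.9, -3.3]
gripper_width: 0.0599
```

Call:
{"fn": "apply_moves", "kwargs": {"rows": "0.05 0 0 0 0 0 0.6; 0.1 0 0 0 0 0 0.6; 0.15 0 0 0 0 0 0.6; 0.2 0 0 0 0 0 0.6; 0.2 0 0 0 0 0 0.6"}}

```text
clock: 13.1
position: [0.56, -0.2845, 0.1529]
tcp_rot: [0.544, 0.452, 0.544, -0.452]
contact_force: [-0.4, -0.4, -3.3]
gripper_width: 0.0597
```

Call:
{"fn": "apply_moves", "kwargs": {"rows": "0.05 0 0 0 0 0 0.6; 0.1 0 0 0 0 0 0.6; 0.1 0 0 0 0 0 0.6"}}

```text
clock: 13.48
position: [0.56, -0.2846, 0.1526]
tcp_rot: [0.544, 0.452, 0.544, -0.452]
contact_force: [-0.7, 0.8, 2.5]
gripper_width: 0.0597
```

Call:
{"fn": "apply_moves", "kwargs": {"rows": "0.05 0 0 0 0 0 0.6; 0.1 0 0 0 0 0 0.6; 0.1 0 0 0 0 0 0.6"}}

```text
clock: 13.85
position: [0.56, -0.2846, 0.1524]
tcp_rot: [0.544, 0.452, 0.543, -0.452]
contact_force: [-1.9, 2.2, 6.7]
gripper_width: 0.0597
```

Seated at z 0.1525, where the predicted home height is 0.1525. I'll ease off and check with the cameras before letting go.

Call:
{"fn": "apply_moves", "kwargs": {"rows": "-0.1 0 0 0 0 0 0.6; -0.1 0 0 0 0 0 0.6"}}

```text
clock: 14.1
position: [0.5601, -0.2846, 0.1525]
tcp_rot: [0.544, 0.452, 0.544, -0.452]
contact_force: [-0.8, 1.8, 5.5]
gripper_width: 0.0598
```

```bash
cat > chk.py <<'E'
from h import *
import sys
th=np.deg2rad(10.5); u=np.array([np.cos(th),np.sin(th)]); v=np.array([np.sin(th),-np.cos(th)])
o=[]
for n in ('top','side'):
    im,d=bot.grab_frame(n); W=cloud(n,d); P=W.reshape(-1,3); C=im.reshape(-1,3).astype(int)
    for nm,lo,hi in (('b',.2,.3),('OURS',.335,.43),('a',.465,.565)):
        k=np.isfinite(P[:,0])&(P[:,2]>.165)&(P[:,2]<.215)&(C[:,2]>C[:,0]+15); q=P[k]; a=q[:,:2]@u; b=q[:,:2]@v
        m=(a>.42)&(a<.58)&(b>lo)&(b<hi); q=q[m];a=a[m];b=b[m]
        if len(q): print(n,nm,len(q),'a',np.percentile(a,[1,99]).round(4),'b',np.percentile(b,[1,99]).round(4),'z50,98',np.percentile(q[:,2],[50,98]).round(4),'z back',np.median(q[a<.455][:,2]).round(4))
    c=im[150:215,340:480] if n=='top' else im[95:215,280:400]
    o.append(cv2.resize(c,(780,362) if n=='top' else (236*1,236),interpolation=cv2.INTER_CUBIC)); 
    if n=='side': o[-1]=cv2.copyMakeBorder(o[-1],0,0,272,272,cv2.BORDER_CONSTANT)
cv2.imwrite('pics/'+sys.argv[1],np.vstack(o)[...,::-1])
E
python3 chk.py c3.png; python3 go.py
```

```text
top b 276 a [0.4367 0.5501] b [0.2209 0.281 ] z50,98 [0.1925 0.1973] z back 0.1941
top OURS 168 a [0.4349 0.5491] b [0.3539 0.413 ] z50,98 [0.1936 0.2084] z back 0.1947
top a 102 a [0.4374 0.489 ] b [0.4854 0.5379] z50,98 [0.1877 0.1967] z back 0.1927
side b 395 a [0.4341 0.5448] b [0.2136 0.2831] z50,98 [0.1815 0.1953] z back 0.1914
side OURS 274 a [0.4353 0.5445] b [0.347  0.4161] z50,98 [0.1807 0.1959] z back 0.1903
side a 150 a [0.433  0.5467] b [0.479  0.5499] z50,98 [0.1814 0.2124] z back 0.192
t 14.2 a,b,z 0.4988 0.3819 0.1525 tz ang -79.47 tilt [-1.e+00  2.e-04  4.e-04] F [-1.83  1.36  5.54] Fa -1.56 w 0.0596
```

View pics/c3.png

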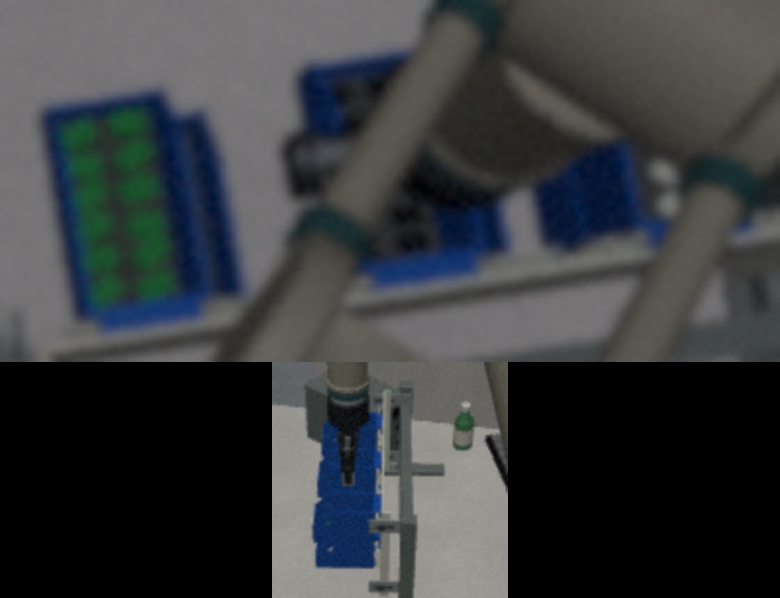

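The picture shows the lip in line with the neighbours' lips and its rim height (0.1947 against 0.1941 and 0.1927) matching theirs. Releasing and rising straight up.

Call:
{"fn": "apply_moves", "kwargs": {"rows": "0 0 0 0 0 0 0.4; 0 0 0 0 0 0 0.2; 0 0 0 0 0 0 0; 0 0 0 0 0 0 0; 0 0 0 0 0 0 0; 0 0 0 0 0 0 0"}}

```text
clock: 14.95
position: [0.56, -0.2846, 0.1518]
tcp_rot: [0.544, 0.452, 0.544, -0.452]
contact_force: [0.5, 0.4, -0.4]
gripper_width: 0.0859
```

Call:
{"fn": "apply_moves", "kwargs": {"rows": "-0.5 0 0 0 0 0 0; -1.5 0 0 0 0 0 0; -3 0 0 0 0 0 0; -6 0 0 0 0 0 0; -10 0 0 0 0 0 0; -14 0 0 0 0 0 0; -18 0 0 0 0 0 0; -18 0 0 0 0 0 0"}}

```text
clock: 15.95
position: [0.5614, -0.2854, 0.3374]
tcp_rot: [0.547, 0.452, 0.54, -0.452]
contact_force: [-0.1, 0.0, -0.3]
gripper_width: 0.0854
```

Call:
{"fn": "apply_moves", "kwargs": {"rows": "0 5 -5 0 0 0 0; 0 7 -10 0 0 0 0; 0 9 -15 0 0 0 0; 0 10 -20 0 0 0 0; 0 10 -25 0 0 0 0; 0 10 -30 0 0 0 0; 0 10 -30 0 0 0 0; 0 10 -30 0 0 0 0"}}

```text
clock: 16.95
position: [0.6033, 0.0285, 0.3317]
tcp_rot: [0.544, 0.452, 0.544, -0.452]
contact_force: [0.0, -1.1, -0.1]
gripper_width: 0.0853
```

```bash
python3 chk.py c4.png; python3 go.py
```

```text
top b 275 a [0.4363 0.548 ] b [0.221  0.2807] z50,98 [0.1924 0.1977] z back 0.1937
top OURS 374 a [0.4362 0.549 ] b [0.3537 0.4141] z50,98 [0.1905 0.1981] z back 0.1937
top a 462 a [0.4368 0.5464] b [0.485  0.5456] z50,98 [0.1863 0.1974] z back 0.1938
side b 403 a [0.4341 0.5477] b [0.2142 0.2838] z50,98 [0.1807 0.1961] z back 0.1903
side OURS 364 a [0.4354 0.5415] b [0.3454 0.4172] z50,98 [0.1815 0.1965] z back 0.1892
side a 335 a [0.4343 0.5413] b [0.4777 0.5513] z50,98 [0.1809 0.1964] z back 0.1895
t 17.05 a,b,z 0.5985 0.0829 0.3316 tz ang -79.55 tilt [-1.e+00 -5.e-04  5.e-04] F [ 0.16 -0.12 -0.1 ] Fa 0.14 w 0.0852
```

View pics/c4.png

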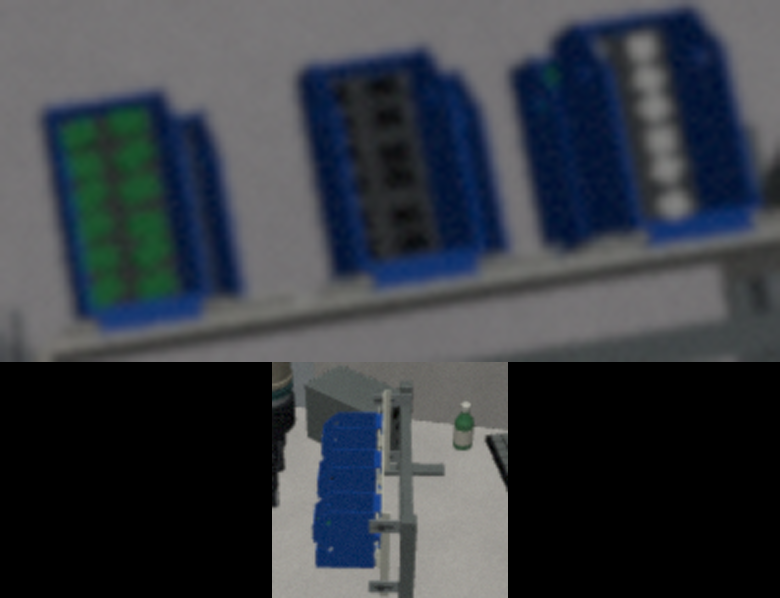

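The bin hangs level between its neighbours with its parts inside. The neighbours haven't moved and the arm is clear.

```bash
python3 -c "
from rig import bot
print(bot.hand_in(), bot.state()['clock'])"
```

```text
the job is handed in; nothing more can be done
the job is handed in; nothing more can be done
```

The blue bin is hung back in the empty place on the top row and the job is handed in, at about 17 s on the robot's clock.

**What I did:** I gripped the bin across its side walls at 35 N and carried it level over the hung bins. I then felt for the panel with its back, lowered the lip in behind the louvres until the bridge rested on them, let go and moved clear.

**Forces:** the touch on the panel read about 7 N, above the 3 N you said was enough, because I took one more small step after first contact. I eased off before lowering. Seating peaked at about 7 N upward.

**Last checks (top and side cameras, arm away):**
- **Height:** the bin's rim is at 0.1937 m, against 0.1937 and 0.1938 m for its neighbours.
- **Fit:** its back is at the same depth as theirs, and it hangs midway between them.
- **Surroundings:** the neighbours had not moved, the capacitors were still inside, and the force on the tool read about zero. I did not re-measure the other things on the bench afterwards.

None of the last checks failed. The two cameras differed by 3 to 4 mm in rim height, but within each picture the bins agreed.

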